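# Clamp a pack of blanks in the screw press

### The arm

A 6-joint arm with a two-finger parallel gripper is mounted at the origin on a cart in front of the work surface, level with it; the furniture and walls round the work are solid. World frame = base frame: x ahead of the robot, y to its left, z up, the work surface at z = 0. Lengths are in mm, angles in rad, forces in N, time in s.
With the tool pointing down it reaches from about 225 to 875 mm from the base axis. Payload 3.4 kg.
Tool frame: the origin (TCP) lies between the finger pads; the fingertips stand 14 mm ahead of it and the grasp point (between the pads) lies 5 mm behind it (robot.tips_ahead is the distance from the TCP to the fingertips, in mm); y points along the fingers, z is the direction in which the jaws open and shut, and the axes are right-handed (so a half turn about y gives the same grasp; the last joint's range is limited). The gripper opens to 85 mm and grips with 20 to 120 N. Pads are 22 mm wide; open, the fingers measure 114 mm over their backs; the gripper's body (76 mm by 85 mm) begins 54 mm behind the grasp point. The pads swing forward as they close: fully open they stand 13 mm farther back than shut.
Start: joints at [-1.225, 0.276, 1.505, -0, 1.361, -0.121], TCP at [258.772, -513.516, 245.328] pointing down, gripper open.
Joint ranges: [-2.89, 2.89], [-0.75, 2.08], [0.22, 2.7], [-1.18, 4.32], [0.11, 2.71], [-2.7, 2.7]. Speed limits (rad/s): [2.57, 2.57, 3.14, 3.14, 3.14, 3.14].

### API

Orientations are given as a unit quaternion [x, y, z, w].
In Python, from workcell import robot, snapshot, get_calibration, job gives the robot as it stands. The module is installed in compiled form; this text tells all that it offers.
- The arm moves only by the tool send_rows, never from a script. Its argument "targets" is a list of rows, each a list of 3 entries, a list of its own where there are three numbers: the shift along the tool's x, y, z in m, then the turn about the tool's y in rad, then the opening, from -1 (shut) to 1 (fully open). In form: [[[dx, dy, dz], twist, claw], ...]. A call has 1 to 20 rows; each row is the pose to reach, as a shift and turn from the pose commanded when the call began, along the tool's axes at that moment; what a row does not reach only later rows make up. A row lasts 1/12 s, in which the tool goes at most 41.7 mm and 7.16 degrees, less where a joint would pass 70% of its speed; a pose out of reach is approached as far as the arm can. A call with a gripper value outside its range is refused whole. The fingers move at their own pace and stop on an object; the grip force is fixed at half the most. Time passes only in rows, so rows that repeat a pose let the fingers close. It gives the time, the measured TCP pose, the force and the opening at its end, in the units of the state.
- robot.read_state(): the state, without advancing time (a new reading comes with each control period).
- snapshot(name): name is "scene" or "top" or "wrist"; returns the picture (480x640x3 uint8, red, green, blue); there is no depth.
- get_calibration(name): a dict with "camera_matrix" (3x3 intrinsics, pixels), "rvec" (rotation vector, rad) and "tvec" (3), from world to camera coordinates, as OpenCV has them. Camera axes: x right, y down, z forward; pixel columns grow to the right and rows downward; lengths in mm; the calibration is good to about 2 mm. A picture is of the moment at which its call begins: read the wrist's pose just before it. get_calibration takes no time and is no camera call; for the wrist camera it gives the pose at the moment of the call.
- job.finish_job(): hands the job in, once; it reports no verdict.
The state is a dict: "t": time; "q": joint angles; "joint_velocities": joint speeds; "joint_torque": joint torques, N m; "eef_pos": TCP position; "tcp_rot": TCP orientation; "force": force on the tool from outside, world axes, zero at the start; "moment": the same for the moment, N m; "grip_width": opening from 0.0 (shut) to 1.0 (fully open).
Only numpy, scipy, OpenCV 4.12 (cv2) and the standard library are available. Lean on these libraries where they do the work, as an engineer would, in place of code of your own. Each camera call takes 0.05 s, during which the arm holds its last target.

### The job

The pack of clear blanks has to be clamped in the small screw press, ready for its edges to be glued. Push the pull-out bed with the pack fully home under the press, wind the handwheel clockwise by its knob until you feel the platen touch the pack, then give it just a quarter turn more and let go; much more than that marks the blanks. Leave the squeegee and the ink jars where they are.

Things in the scene. Friction and masses are not known exactly. Their poses are not given: they have to be found in the camera images.
- press: grey bench screw press, base 190 x 226 mm, two columns, crosshead 167 to 195 mm up, above it a handwheel on an upright spindle. Origin on the table under the spindle axis; z up, x to the back of the press (its front, with the bed handle, is at -x). The platen (112 x 136 mm, rubber-faced) hangs under the crosshead and starts some 3 to 13 mm above the pack: how far is not measured
- wheel (a joint): angle of the handwheel, growing clockwise seen from above, several turns. Clockwise lowers wheel, knob and platen by 8 mm a turn. Hanging free it turns with 0.5 Nm (8.6 N at the knob). As the platen, set on preloaded springs, meets the pack this rises by 0.19 Nm (3.3 N) within 0.03 turn, then by 0.05 Nm (0.9 N) each tenth of a turn. It stays where it is let go
- wheel_hub (a point): point on the spindle axis in the plane of the wheel's rim, about 223 to 229 mm above the table at the start. The wheel is dark steel with three spokes, 128 mm over its rim, the rim 12 mm thick; the hub stands up to 16 mm above this point within 19 mm of the axis
- knob_center (a point): middle (half-way up) of the black crank knob that stands upright on the wheel's rim, 58 mm from the spindle axis and 31 mm above the rim's plane; 22 mm thick, 39 mm high, from 19 mm below this point to 20 mm above. It revolves freely on its upright pin, so the hand that holds it need not turn. Its place round the wheel differs each time
- bed (a joint): pull-out bed of the press, a tray 138 x 150 mm of aluminium on two slide ways: 0 m is fully home (against its stop), the value is how far it is drawn out to the front; it slides with about 2.5 N of friction
- bed_handle (a point): middle of the bed's handle, a black bar 16 mm thick and 64 mm long (84 mm with its steel ends) lying across the front of the bed, parallel to the press's y axis, about 50 mm above the table; free space before and above it, the pack begins about 55 mm behind it. Pushing it along the press's x drives the bed home
- pack: pack of clear (whitish) plastic blanks that lies flat on the bed: 116 mm front to back, 130 mm across, 66 mm high, 0.48 kg. The origin is half-way up the middle of its front face; the body's z axis points to the back of the press, its y axis up
- squeegee: wooden squeegee lying on the table, 73 x 190 x 24 mm, origin under its centre; bystander
- ink_jar_b: ink jar with yellow lid, 62 mm wide, 70 mm high, origin under its centre; bystander
- ink_jar_c: white ink jar, 58 mm wide, 62 mm high, origin under its centre; bystander
Not all that is in view belongs to the job. Leave any green or pink look-alike of the pack alone.

How it is judged:
By the outcome, as a careful person would: the job done as asked, in the order asked, and still so for the second after the job is handed in, with the robot touching nothing.
It also fails if it takes over 72 s, if anything falls off the work surface, if the arm or the gripper's body presses on something with over 40 N, if the wrist force passes 120 N, or if a joint passes its speed limit or range.

## Working session

There is one attempt and no reset: what is moved stays moved. The work goes in short steps, Python scripts to look and compute and a tool call to move; the robot and the scene stay as the last step left them, time stands still between calls to the robot, and variables do not carry over. Pictures are saved under pics/ and viewed, and the job is handed in when it is done.

Besides the shell and the picture viewer there is one more tool, called after "Emit:" as name(argument=value, ...), one argument or row to a line, values as JSON. send_rows: Moves the arm, as the interface text tells. Its arguments: {"type":"object","properties":{"targets":{"type":"array","items":{"type":"array"}}},"required":["targets"]}

```bash
mkdir -p pics
python3 - <<'E'
from workcell import robot,snapshot,get_calibration
import cv2
print(robot.read_state())
for n in("scene","top","wrist"):
    c=get_calibration(n);print(n,c)
    cv2.imwrite(f"pics/{n}0.png",snapshot(n)[:,:,::-1])
E
```

```text
{'t': 0.0, 'q': array([-1.22501616e+00,  2.76575806e-01,  1.50613543e+00,  4.33021186e-05,
        1.36067601e+00, -1.21020745e-01]), 'joint_velocities': array([ 2.41294518e-04,  1.21043539e-03, -7.37748665e-05, -5.20080661e-04,
       -1.37549987e-03, -3.42907391e-04]), 'joint_torque': array([ 1.84087483e-03, -4.16760349e+01, -2.45799154e+01, -2.12663730e-05,
        1.04803100e-02, -8.64052083e-06]), 'eef_pos': array([ 258.59672244, -513.01295792,  244.44970433]), 'tcp_rot': array([-0.16359778,  0.68856659, -0.68730227,  0.16348522]), 'force': array([-0.05196955,  0.08858127, -0.01880722]), 'moment': array([ 0.0287467 , -0.00219419,  0.01831397]), 'grip_width': 1.001101539409228}
scene {'camera_matrix': array([[480.97633797,   0.        , 315.07674922],
       [  0.        , 480.97633797, 236.31678598],
       [  0.        ,   0.        ,   1.        ]]), 'rvec': array([ 1.57077595, -1.65717966,  0.94620167]), 'tvec': array([ 95.28502264, 410.94565201, 805.38375789])}
top {'camera_matrix': array([[533.86465037,   0.        , 331.63942855],
       [  0.        , 533.86465037, 226.59354515],
       [  0.        ,   0.        ,   1.        ]]), 'rvec': array([ 2.28830352, -1.65330591,  0.31188943]), 'tvec': array([ -93.25931418,  545.69723389, 1488.13452188])}
wrist {'camera_matrix': array([[424.66175935,   0.        , 316.15289613],
       [  0.        , 424.66175935, 234.85218532],
       [  0.        ,   0.        ,   1.        ]]), 'rvec': array([-2.45266731,  1.51130377,  0.22697867]), 'tvec': array([-573.38102545,  -36.63936741,  380.68845424])}
```

View pics/scene0.png

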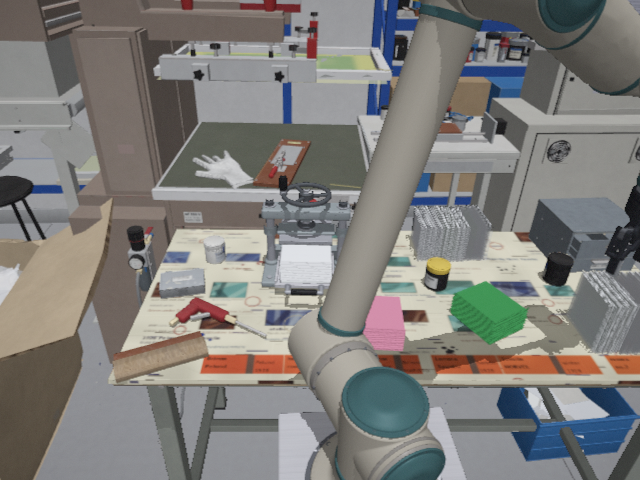

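View pics/top0.png

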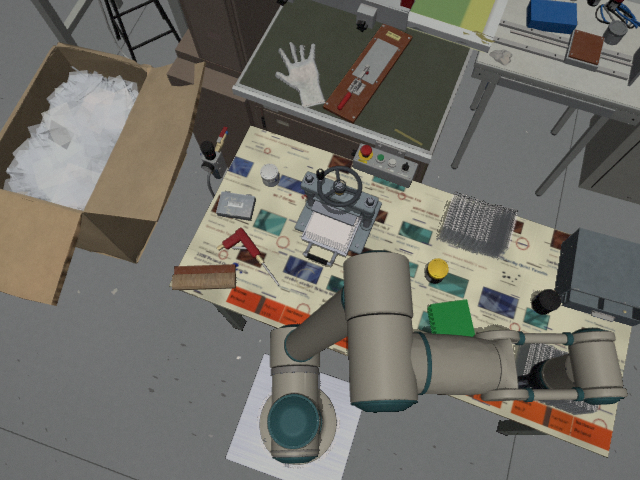

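View pics/wrist0.png

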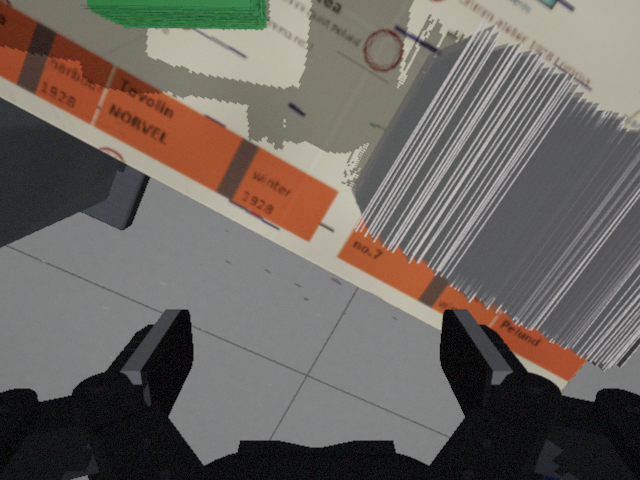

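The press with its whitish pack is at scene (307,240) and top (338,205). The green pack at scene (488,310) and the pink one at (380,325) are the look-alikes. I'll enlarge the press.

Run:
```python
import cv2
a=cv2.imread("pics/scene0.png")[165:315,245:375];cv2.imwrite("pics/s_c.png",cv2.resize(a,None,fx=4.5,fy=4,interpolation=2) if 0 else cv2.resize(a,None,fx=4,fy=4,interpolation=cv2.INTER_CUBIC))
a=cv2.imread("pics/top0.png")[150:280,270:410];cv2.imwrite("pics/t_c.png",cv2.resize(a,None,fx=4,fy=4,interpolation=cv2.INTER_CUBIC))
```

```text
(no output)
```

View pics/s_c.png

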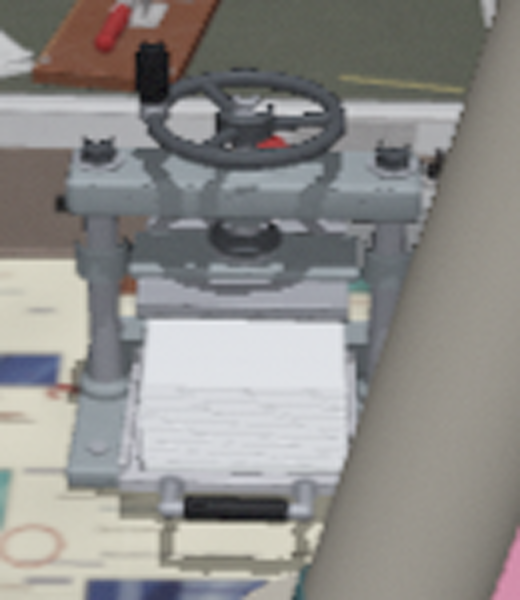

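View pics/t_c.png

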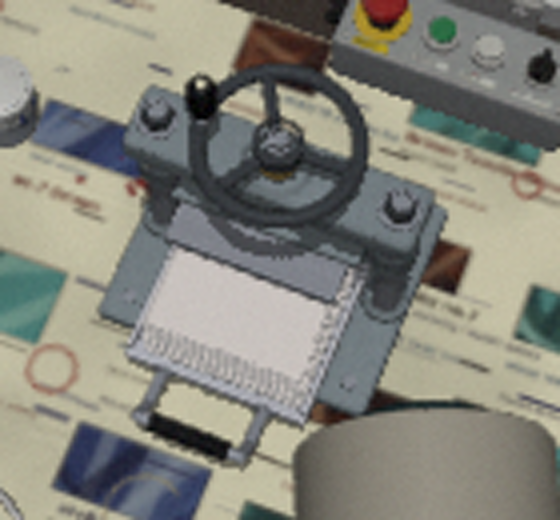

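```bash
cat > h.py <<'E'
import numpy as np,cv2
from workcell import robot,snapshot,get_calibration
from scipy.spatial.transform import Rotation as R
def cam(n):
    c=get_calibration(n);K=c["camera_matrix"];Rm=cv2.Rodrigues(c["rvec"])[0];t=np.array(c["tvec"]).ravel();return K,Rm,t
def ray(n,p):
    K,Rm,t=cam(n);d=Rm.T@np.linalg.inv(K)@np.array([p[0],p[1],1.]);return -Rm.T@t,d/np.linalg.norm(d)
def tri(obs):
    A=np.zeros((3,3));b=np.zeros(3);L=[ray(*o) for o in obs]
    for o,d in L:
        P=np.eye(3)-np.outer(d,d);A+=P;b+=P@o
    x=np.linalg.solve(A,b);return x,[round(np.linalg.norm((np.eye(3)-np.outer(d,d))@(x-o)),1) for o,d in L]
def onz(n,p,z):
    o,d=ray(n,p);return o+d*(z-o[2])/d[2]
def proj(n,X):
    K,Rm,t=cam(n);v=K@(Rm@np.array(X,float)+t);return v[:2]/v[2]
E
python3 - <<'E'
from h import *
np.set_printoptions(precision=1,suppress=True)
s=lambda x,y:("scene",(x/4+245,y/4+165));t=lambda x,y:("top",(x/4+270,y/4+150))
for nm,a,b in[("handle",s(237,508),t(187,436)),("knob",s(152,74),t(201,97)),("hub",s(245,119),t(279,145)),("nutL",s(98,150),t(156,112)),("nutR",s(393,152),t(400,205))]:
    print(nm,*tri([a,b]))
print(onz("top",t(187,436)[1],50),onz("scene",s(237,508)[1],50),onz("top",t(279,145)[1],226),onz("scene",s(245,119)[1],226))
for n in ("nutL","nutR"):pass
E
```

```text
handle [452.6  96.3  50.2] [np.float64(2.6), np.float64(2.6)]
knob [629.3 141.8 254.3] [np.float64(1.7), np.float64(1.7)]
hub [625.2  83.3 224.2] [np.float64(1.3), np.float64(1.3)]
nutL [633.5 177.9 199.6] [np.float64(2.5), np.float64(2.5)]
nutR [616.5 -10.2 204. ] [np.float64(1.8), np.float64(1.8)]
[453.3  99.   50. ] [451.8  93.8  50. ] [624.6  84.4 226. ] [620.9  82.3 226. ]
```

Run:
```python
from h import *
np.set_printoptions(precision=3,suppress=True)
s=robot.read_state();M=R.from_quat(s["tcp_rot"]).as_matrix();print(M)
K,Rm,t=cam("wrist");c=-Rm.T@t;print("cam in tool",M.T@(c-s["eef_pos"]))
print(M.T@(np.array([385,103,200])-s["eef_pos"]),robot.tips_ahead, s["eef_pos"])
```

```text
[[-0.893 -0.     0.45 ]
 [-0.45   0.001 -0.893]
 [-0.    -1.    -0.001]]
cam in tool [ -75.854 -129.707   -0.996]
[-390.118   45.389 -493.295] 14.0 [ 258.641 -513.144  244.62 ]
```

Emit:
send_rows(
  targets=[
    [[-0.02, 0, -0.025], -0.1, -1],
    [[-0.05, 0.005, -0.06], -0.22, -1],
    [[-0.08, 0.01, -0.095], -0.34, -1],
    [[-0.11, 0.015, -0.13], -0.46, -1],
    [[-0.135, 0.018, -0.165], -0.58, -1],
    [[-0.16, 0.02, -0.2], -0.7, -1],
    [[-0.185, 0.02, -0.23], -0.82, -1],
    [[-0.21, 0.02, -0.26], -0.94, -1],
    [[-0.23, 0.02, -0.29], -1.06, -1],
    [[-0.25, 0.02, -0.32], -1.18, -1],
    [[-0.27, 0.02, -0.35], -1.3, -1],
    [[-0.29, 0.02, -0.375], -1.42, -1],
    [[-0.31, 0.02, -0.4], -1.54, -1],
    [[-0.33, 0.02, -0.42], -1.66, -1],
    [[-0.345, 0.02, -0.44], -1.78, -1],
    [[-0.36, 0.02, -0.46], -1.9, -1],
    [[-0.375, 0.02, -0.475], -2.02, -1],
    [[-0.385, 0.02, -0.485], -2.14, -1],
    [[-0.39, 0.02, -0.493], -2.26, -1],
    [[-0.39, 0.02, -0.493], -2.38, -1],
  ],
)

```text
t: 1.82
eef_pos: [385.2, 104.0, 225.1]
tcp_rot: [-0.7, 0.101, -0.101, 0.7]
force: [-0.5, -0.7, -0.1]
grip_width: -0.001
```

```bash
cat >> h.py <<'E'
np.set_printoptions(precision=3,suppress=True)
def st():
    s=robot.read_state();M=R.from_quat(s["tcp_rot"]).as_matrix()
    print("t",s["t"],"p",s["eef_pos"],"F",s["force"],"grip",round(s["grip_width"],3),"yaw x",np.degrees(np.arctan2(M[1,0],M[0,0])).round(1));return s,M
def to(p):
    s,M=st();print("shift",M.T@(np.array(p)-s["eef_pos"]))
E
python3 - <<'E'
from h import *
s,M=st();print(s["q"])
for n in("scene","top"):
    cv2.imwrite(f"pics/{n}1.png",snapshot(n)[:,:,::-1])
a=cv2.imread("pics/scene1.png")[165:315,245:375];a=cv2.resize(a,None,fx=3,fy=3,interpolation=2)
b=cv2.imread("pics/top1.png")[150:300,270:410];b=cv2.resize(b,None,fx=3,fy=3,interpolation=2)
cv2.imwrite("pics/c1.png",np.hstack([a,b]))
E
```

```text
t 1.8167 p [385.248 104.016 225.069] F [-0.464 -0.731 -0.132] grip -0.001 yaw x -16.4
[ 0.088  0.02   1.873  0.001  1.248 -1.197]
```

View pics/c1.png

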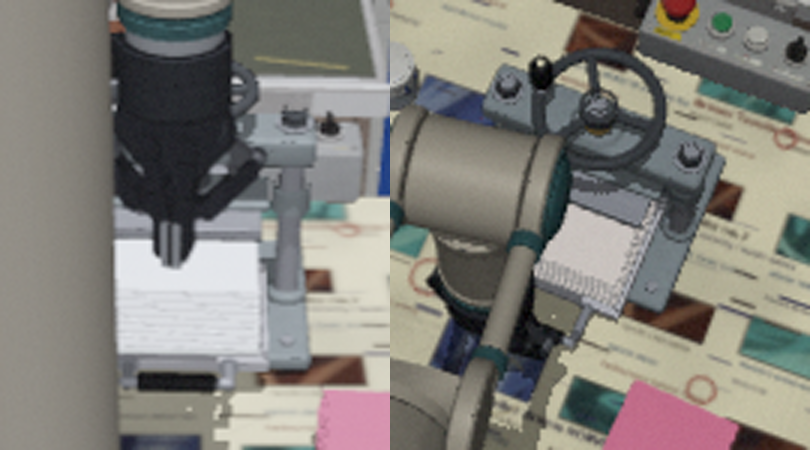

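Emit:
send_rows(
  targets=[
    [[0.01, 0.02, 0.001], -0.1, -1],
    [[0.02, 0.05, 0.002], -0.2, -1],
    [[0.02, 0.08, 0.002], -0.2, -1],
    [[0.02, 0.11, 0.002], -0.2, -1],
    [[0.02, 0.14, 0.002], -0.2, -1],
    [[0.02, 0.16, 0.002], -0.2, -1],
    [[0.02, 0.171, 0.002], -0.2, -1],
    [[0.02, 0.171, 0.002], -0.2, -1],
  ],
)

```text
t: 2.58
eef_pos: [402.7, 97.7, 52.1]
tcp_rot: [0.707, -0.037, 0.033, -0.706]
force: [-0.6, 0.5, 0.0]
grip_width: 0.0
```

Run:
```python
from h import *
st()
for n in("scene","top","wrist"):
    cv2.imwrite(f"pics/{n}2.png",snapshot(n)[:,:,::-1])
a=cv2.imread("pics/scene2.png")[165:345,245:375];a=cv2.resize(a,None,fx=3,fy=3,interpolation=2)
b=cv2.imread("pics/wrist2.png");b=cv2.resize(b,(410,308))
a=a[:, :390];c=np.zeros((540,800,3),np.uint8);c[:,:390]=a;c[:308,390:]=b
cv2.imwrite("pics/c2.png",c)
```

```text
t 2.5833 p [402.716  97.742  52.066] F [-0.644  0.509  0.007] grip 0.0 yaw x -5.6
```

View pics/c2.png

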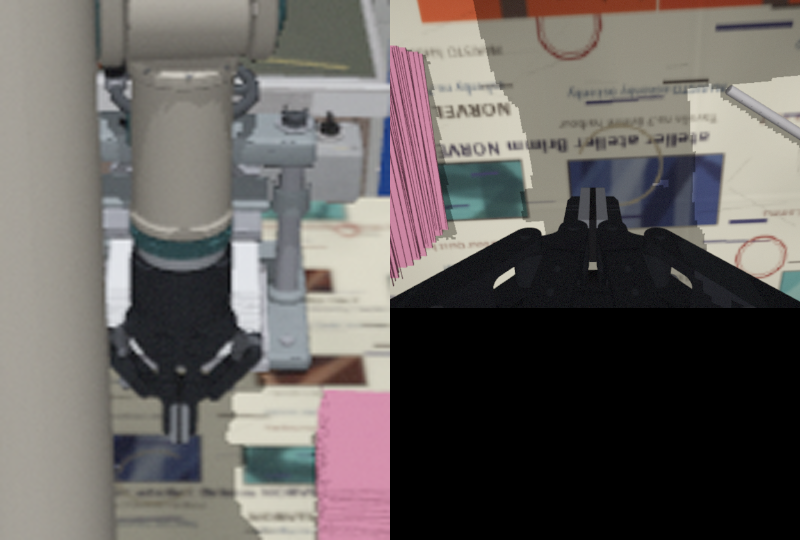

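Emit:
send_rows(
  targets=[
    [[0.01, 0, 0], 0, -1],
    [[0.018, 0, 0], 0, -1],
    [[0.023, 0, 0], 0, -1],
    [[0.028, 0, 0], 0, -1],
    [[0.033, 0, 0], 0, -1],
    [[0.038, 0, 0], 0, -1],
    [[0.043, 0, 0], 0, -1],
    [[0.048, 0, 0], 0, -1],
    [[0.053, 0, 0], 0, -1],
    [[0.058, 0, 0], 0, -1],
    [[0.063, 0, 0], 0, -1],
    [[0.068, 0, 0], 0, -1],
  ],
)

```text
t: 3.73
eef_pos: [472.9, 92.0, 54.1]
tcp_rot: [-0.706, 0.034, -0.033, 0.706]
force: [-2.6, 2.9, 1.0]
grip_width: -0.001
```

Emit:
send_rows(
  targets=[
    [[0.003, 0, 0], 0, -1],
    [[0.006, 0, 0], 0, -1],
    [[0.009, 0, 0], 0, -1],
    [[0.012, 0, 0], 0, -1],
  ],
)

```text
t: 4.07
eef_pos: [484.6, 90.8, 54.2]
tcp_rot: [-0.706, 0.034, -0.033, 0.706]
force: [-2.8, 3.1, -0.2]
grip_width: 0.001
```

Run:
```python
from h import *
st()
for n in("scene","top"):
    cv2.imwrite(f"pics/{n}3.png",snapshot(n)[:,:,::-1])
a=cv2.imread("pics/scene3.png")[165:315,245:375];a=cv2.resize(a,None,fx=3,fy=3,interpolation=2)
b=cv2.imread("pics/top3.png")[150:300,270:410];b=cv2.resize(b,None,fx=3,fy=3,interpolation=2)
cv2.imwrite("pics/c3.png",np.hstack([a,b]))
```

```text
t 4.0667 p [484.567  90.808  54.209] F [-2.849  3.125 -0.232] grip 0.001 yaw x -5.4
```

View pics/c3.png

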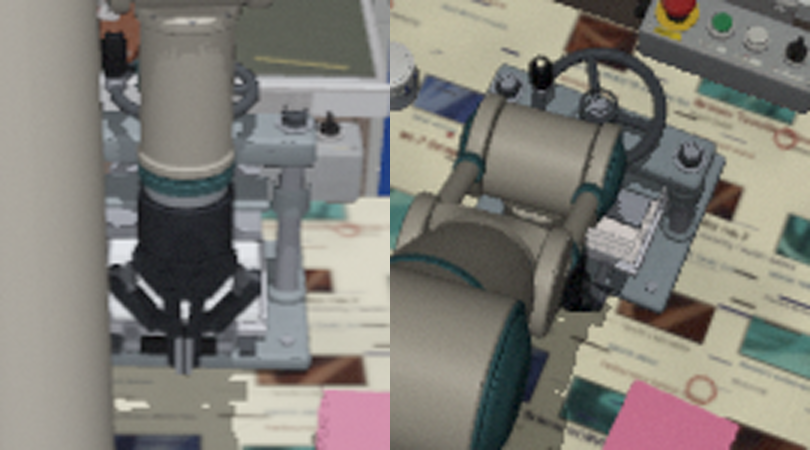

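Emit:
send_rows(
  targets=[
    [[0.002, 0, 0], 0, -1],
    [[0.004, 0, 0], 0, -1],
    [[0.006, 0, 0], 0, -1],
    [[0.008, 0, 0], 0, -1],
  ],
)

```text
t: 4.5
eef_pos: [490.4, 90.0, 54.2]
tcp_rot: [0.706, -0.035, 0.032, -0.706]
force: [-8.6, 1.2, 7.8]
grip_width: -0.0
```

Emit:
send_rows(
  targets=[
    [[0.001, 0, 0], 0, -1],
    [[0.002, 0, 0], 0, -1],
    [[0.002, 0, 0], 0, -1],
  ],
)

```text
t: 4.75
eef_pos: [490.4, 90.0, 54.0]
tcp_rot: [0.706, -0.037, 0.031, -0.706]
force: [-9.6, 2.6, 7.0]
grip_width: -0.004
```

Run:
```python
from h import *
s,M=st();print(s["moment"])
for n in("scene","top","wrist"):
    cv2.imwrite(f"pics/{n}4.png",snapshot(n)[:,:,::-1])
a=cv2.imread("pics/scene4.png")[165:315,245:375];a=cv2.resize(a,None,fx=3,fy=3,interpolation=2)
b=cv2.imread("pics/top4.png")[150:300,270:410];b=cv2.resize(b,None,fx=3,fy=3,interpolation=2)
cv2.imwrite("pics/c4.png",np.hstack([a,b]))
```

```text
t 4.75 p [490.416  90.005  54.049] F [-9.56   2.612  7.035] grip -0.004 yaw x -5.4
[0.347 1.478 0.031]
```

View pics/c4.png

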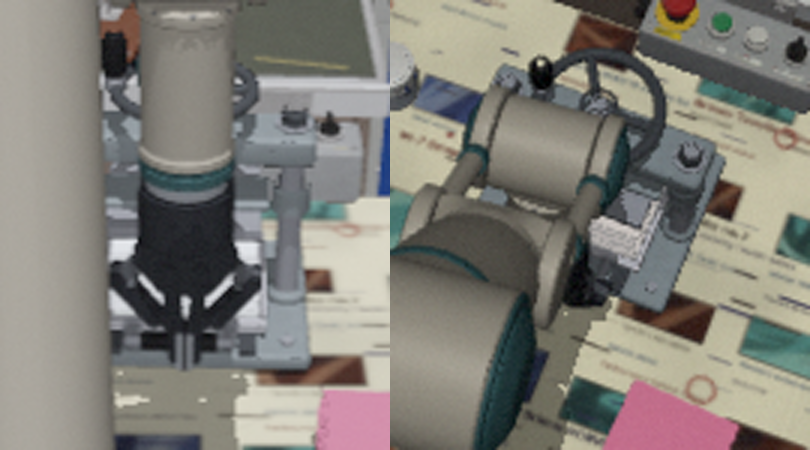

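Emit:
send_rows(
  targets=[
    [[0.001, -0.001, 0], 0, -1],
    [[0.002, -0.002, 0], 0, -1],
    [[0.003, -0.002, 0], 0, -1],
    [[0.004, -0.002, 0], 0, -1],
  ],
)

```text
t: 5.23
eef_pos: [490.5, 89.9, 54.4]
tcp_rot: [0.706, -0.04, 0.028, -0.706]
force: [-15.0, 3.6, 3.9]
grip_width: 0.002
```

Emit:
send_rows(
  targets=[
    [[-0.02, 0, 0], 0, -1],
    [[-0.05, 0, 0], 0, -1],
    [[-0.08, -0.02, 0], 0, -1],
    [[-0.1, -0.05, 0], 0, -1],
    [[-0.12, -0.085, 0], 0, 0],
    [[-0.14, -0.12, 0], 0, 0],
    [[-0.15, -0.155, 0], 0, 0],
    [[-0.15, -0.19, 0], 0, 0],
    [[-0.15, -0.225, 0], 0, 0],
    [[-0.15, -0.26, 0], 0, 0],
    [[-0.15, -0.27, 0], 0, 0],
  ],
)

```text
t: 6.15
eef_pos: [352.6, 103.6, 332.2]
tcp_rot: [-0.706, 0.029, -0.038, 0.707]
force: [1.4, 0.6, 0.8]
grip_width: 0.501
```

Run:
```python
from h import *
s,M=st();print(s["q"])
for n in("scene","top"):
    cv2.imwrite(f"pics/{n}5.png",snapshot(n)[:,:,::-1])
a=cv2.imread("pics/scene5.png")[165:315,245:375];cv2.imwrite("pics/s5.png",cv2.resize(a,None,fx=4,fy=4,interpolation=2))
b=cv2.imread("pics/top5.png")[150:280,270:410];cv2.imwrite("pics/t5.png",cv2.resize(b,None,fx=4,fy=4,interpolation=2))
```

```text
t 6.15 p [352.594 103.624 332.231] F [1.352 0.562 0.769] grip 0.501 yaw x -5.4
[ 0.097 -0.098  1.717 -0.001  1.508 -1.379]
```

View pics/s5.png

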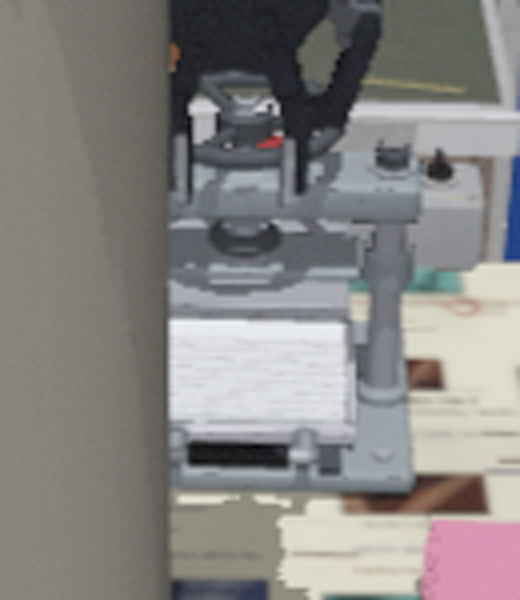

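View pics/t5.png

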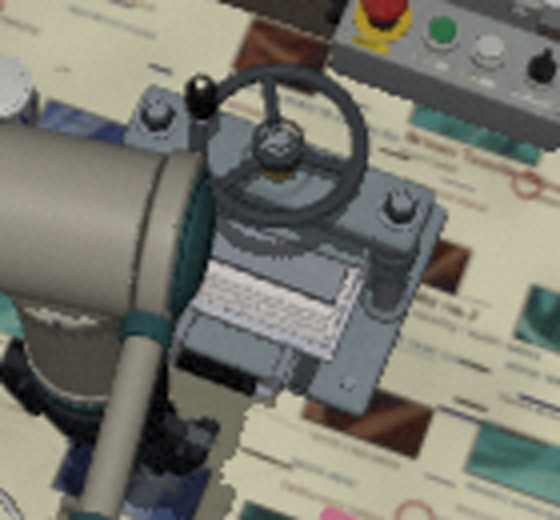

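Run:
```python
from h import *
s=lambda x,y:("scene",(x/4+245,y/4+165));t=lambda x,y:("top",(x/4+270,y/4+150))
print(tri([s(237,453),t(216,373)]),onz("scene",s(237,453)[1],50),onz("top",t(216,373)[1],50))
# expected: model press hub, yaw
y=np.radians(-4.9);X=np.array([np.cos(y),np.sin(y),0])
for d in (-118,-115,-112):
    p=np.array([624,83,50])+d*X;
    print(d,p,(proj("scene",p)-[245,165])*4,(proj("top",p)-[270,150])*4)
```

```text
(array([507.467,  92.797,  50.252]), [np.float64(1.5), np.float64(1.5)]) [507.166  91.353  50.   ] [507.913  94.309  50.   ]
-118 [506.431  93.079  50.   ] [234.295 453.766] [216.91  375.218]
-115 [509.42   92.823  50.   ] [234.498 450.911] [218.478 371.808]
-112 [512.409  92.567  50.   ] [234.701 448.069] [220.045 368.402]
```

Emit:
send_rows(
  targets=[
    [[0.02, 0, 0.005], 0, 0],
    [[0.05, 0, 0.012], 0, 0],
    [[0.08, 0, 0.02], 0, 0],
    [[0.11, 0, 0.026], 0, 0],
    [[0.14, 0, 0.033], 0, 0],
    [[0.17, 0, 0.04], 0, 0],
    [[0.2, 0, 0.047], 0, 0],
    [[0.23, 0, 0.054], 0, 0],
    [[0.255, 0, 0.06], 0, 0],
    [[0.272, 0, 0.064], 0, 0],
    [[0.272, 0, 0.064], 0, 0],
    [[0.272, 0, 0.064], 0, 0],
  ],
)

```text
t: 7.25
eef_pos: [625.9, 141.3, 322.9]
tcp_rot: [0.707, -0.035, 0.032, -0.706]
force: [-0.5, 0.4, -0.5]
grip_width: 0.501
```

Run:
```python
from h import *
s,M=st();print(s["q"])
for n in("scene","wrist","top"):
    cv2.imwrite(f"pics/{n}6.png",snapshot(n)[:,:,::-1])
a=cv2.imread("pics/scene6.png")[135:285,245:375];a=cv2.resize(a,None,fx=3,fy=3,interpolation=2)
b=cv2.imread("pics/top6.png")[130:280,270:410];b=cv2.resize(b,None,fx=3,fy=3,interpolation=2)
cv2.imwrite("pics/c6.png",np.hstack([a,b]))
```

```text
t 7.25 p [625.923 141.281 322.893] F [-0.524  0.357 -0.536] grip 0.501 yaw x -5.4
[ 0.114  0.353  1.203 -0.     1.591 -1.362]
```

View pics/wrist6.png

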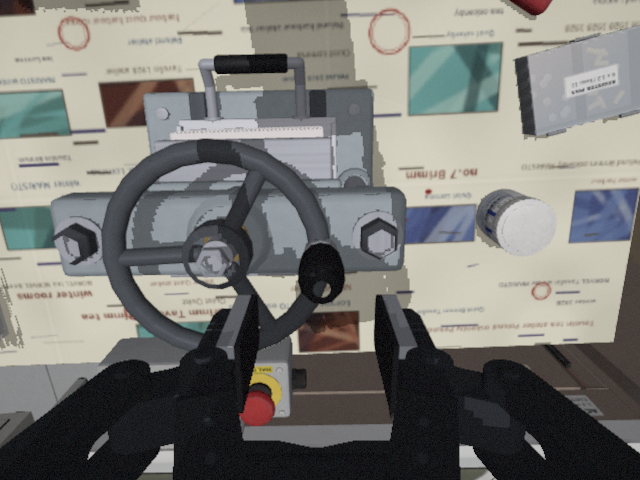

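View pics/c6.png

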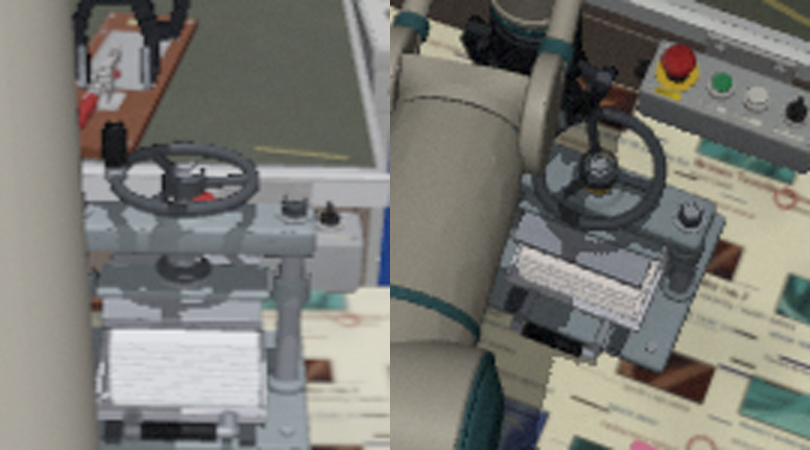

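Run:
```python
from h import *
print("knob top",onz("wrist",(321,288),275),"hub",onz("wrist",(216,257),240),"rim ctr",onz("wrist",(217,249),225))
print("knobbot",onz("wrist",(321,252),236))
print("nuts",onz("wrist",(76,242),205),onz("wrist",(379,238),205))
print("handle",onz("wrist",(251,64),58))
g=proj("wrist",[629,142,257]);print(g,proj("wrist",[624,83,226]))
s=robot.read_state();print(proj("wrist",s["eef_pos"]))
```

```text
knob top [631.65  144.292 275.   ] hub [623.838  88.512 240.   ] rim ctr [624.15   85.609 225.   ]
knobbot [627.777 145.05  236.   ]
nuts [617.66   -6.287 205.   ] [632.922 180.892 205.   ]
handle [511.59   96.341  58.   ]
[315.59  268.735] [212.049 249.731]
[312.375 330.943]
```

Emit:
send_rows(
  targets=[
    [[0.004, 0.01, 0.003], 0, 0],
    [[0.004, 0.02, 0.003], 0, 0],
    [[0.004, 0.03, 0.003], 0, 0],
    [[0.004, 0.04, 0.003], 0, 0],
    [[0.004, 0.05, 0.003], 0, 0],
    [[0.004, 0.058, 0.003], 0, 0],
    [[0.004, 0.064, 0.003], 0, 0],
    [[0.004, 0.066, 0.003], 0, 0],
    [[0.004, 0.066, 0.003], 0, 0],
  ],
)

```text
t: 8.15
eef_pos: [630.0, 144.2, 259.5]
tcp_rot: [0.706, -0.034, 0.033, -0.706]
force: [-0.1, 0.1, -0.1]
grip_width: 0.5
```

Run:
```python
from h import *
s,M=st()
cv2.imwrite("pics/w7.png",snapshot("wrist")[:,:,::-1])
```

```text
t 8.15 p [630.047 144.161 259.506] F [-0.138  0.068 -0.069] grip 0.5 yaw x -5.4
```

View pics/w7.png

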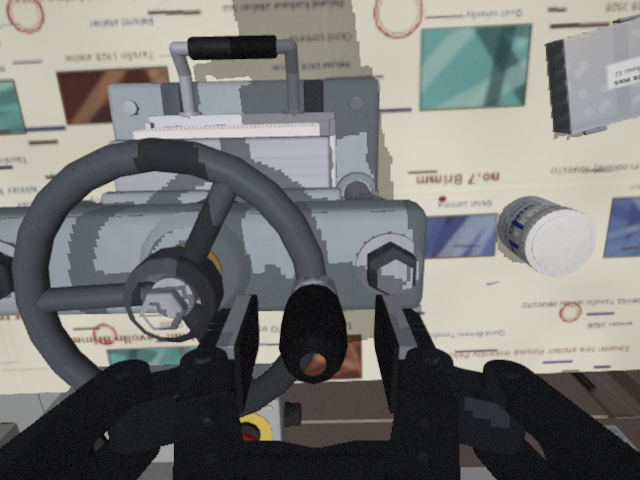

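Emit:
send_rows(
  targets=[
    [[0, 0.004, 0], 0, 0],
    [[0, 0.004, 0], 0, -1],
    [[0, 0.004, 0], 0, -1],
    [[0, 0.004, 0], 0, -1],
    [[0, 0.004, 0], 0, -1],
    [[0, 0.004, 0], 0, -1],
    [[0, 0.004, 0], 0, -1],
  ],
)

```text
t: 8.78
eef_pos: [630.2, 143.2, 256.7]
tcp_rot: [0.707, -0.033, 0.034, -0.706]
force: [-1.3, -4.1, 2.0]
grip_width: 0.242
```

Run:
```python
from h import *
s,M=st()
cv2.imwrite("pics/w8.png",snapshot("wrist")[:,:,::-1])
```

```text
t 8.7833 p [630.22  143.234 256.667] F [-1.338 -4.13   2.026] grip 0.242 yaw x -5.4
```

View pics/w8.png

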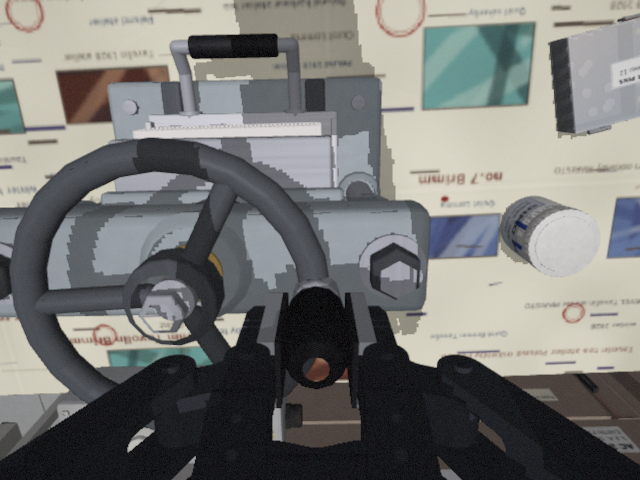

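Emit:
send_rows(
  targets=[
    [[0.0061, 0.0001, -0.0003], 0, -1],
    [[0.0121, 0.0003, -0.0013], 0, -1],
    [[0.0179, 0.0004, -0.0028], 0, -1],
    [[0.0236, 0.0005, -0.005], 0, -1],
    [[0.029, 0.0007, -0.0078], 0, -1],
    [[0.0341, 0.0008, -0.0111], 0, -1],
    [[0.0388, 0.0009, -0.0149], 0, -1],
    [[0.0431, 0.0011, -0.0192], 0, -1],
    [[0.0469, 0.0012, -0.0239], 0, -1],
    [[0.0502, 0.0013, -0.029], 0, -1],
  ],
)

```text
t: 9.67
eef_pos: [675.9, 115.8, 255.4]
tcp_rot: [-0.703, 0.034, -0.032, 0.71]
force: [-3.7, 8.6, 2.9]
grip_width: 0.242
```

```bash
cat >> h.py <<'E'
C=np.array([624.,85.2])
def ang():
    s,M=st();d=s["eef_pos"][:2]-C;r=np.linalg.norm(d);a=np.degrees(np.arctan2(d[1],d[0]))
    u=d/r;tcw=np.array([u[1],-u[0]])
    print("r %.1f  world ang %.1f  Ft(cw) %.2f Fr %.2f"%(r,a,s["force"][:2]@tcw,s["force"][:2]@u), "phi",round((84.4-a)%360,1))
E
python3 -c "
from h import *
ang()"
```

```text
t 9.6667 p [675.893 115.786 255.443] F [-3.657  8.639  2.943] grip 0.242 yaw x -5.3
r 60.2  world ang 30.5  Ft(cw) -9.30 Fr 1.24 phi 53.9
```

```bash
cat > g.py <<'E'
import sys,math,json
a,step,n=map(float,sys.argv[1:4]);s=lambda d:math.sin(math.radians(d));c=lambda d:math.cos(math.radians(d))
print(json.dumps([[[round(.058*(s(a+step*i)-s(a)),4),round(8e-3*step*i/360,4),round(.058*(c(a+step*i)-c(a)),4)],0,-1] for i in range(1,int(n)+1)]))
E
python3 g.py 60 6 12;for a in 132 156 180 204 228 252 276; do echo $a; python3 g.py $a 4 6;done
```

```text
[[[0.0028, 0.0001, -0.0054], 0, -1], [[0.0049, 0.0003, -0.0111], 0, -1], [[0.0065, 0.0004, -0.0169], 0, -1], [[0.0075, 0.0005, -0.0229], 0, -1], [[0.0078, 0.0007, -0.029], 0, -1], [[0.0075, 0.0008, -0.0351], 0, -1], [[0.0065, 0.0009, -0.0411], 0, -1], [[0.0049, 0.0011, -0.0469], 0, -1], [[0.0028, 0.0012, -0.0526], 0, -1], [[0.0, 0.0013, -0.058], 0, -1], [[-0.0033, 0.0015, -0.0631], 0, -1], [[-0.0071, 0.0016, -0.0678], 0, -1]]
132
[[[-0.0028, 0.0001, -0.0029], 0, -1], [[-0.0058, 0.0002, -0.0056], 0, -1], [[-0.009, 0.0003, -0.0081], 0, -1], [[-0.0124, 0.0004, -0.0104], 0, -1], [[-0.0159, 0.0004, -0.0124], 0, -1], [[-0.0195, 0.0005, -0.0142], 0, -1]]
156
[[[-0.0038, 0.0001, -0.0015], 0, -1], [[-0.0076, 0.0002, -0.0028], 0, -1], [[-0.0115, 0.0003, -0.0037], 0, -1], [[-0.0155, 0.0004, -0.0044], 0, -1], [[-0.0195, 0.0004, -0.0049], 0, -1], [[-0.0236, 0.0005, -0.005], 0, -1]]
180
[[[-0.004, 0.0001, 0.0001], 0, -1], [[-0.0081, 0.0002, 0.0006], 0, -1], [[-0.0121, 0.0003, 0.0013], 0, -1], [[-0.016, 0.0004, 0.0022], 0, -1], [[-0.0198, 0.0004, 0.0035], 0, -1], [[-0.0236, 0.0005, 0.005], 0, -1]]

[... 171 characters left out ...]
113], 0, -1], [[-0.0195, 0.0005, 0.0142], 0, -1]]
228
[[[-0.0026, 0.0001, 0.0031], 0, -1], [[-0.005, 0.0002, 0.0064], 0, -1], [[-0.0071, 0.0003, 0.0098], 0, -1], [[-0.009, 0.0004, 0.0134], 0, -1], [[-0.0107, 0.0004, 0.0171], 0, -1], [[-0.0121, 0.0005, 0.0209], 0, -1]]
252
[[[-0.0011, 0.0001, 0.0039], 0, -1], [[-0.002, 0.0002, 0.0079], 0, -1], [[-0.0025, 0.0003, 0.0119], 0, -1], [[-0.0028, 0.0004, 0.0159], 0, -1], [[-0.0028, 0.0004, 0.0199], 0, -1], [[-0.0025, 0.0005, 0.024], 0, -1]]
276
[[[0.0006, 0.0001, 0.004], 0, -1], [[0.0014, 0.0002, 0.008], 0, -1], [[0.0025, 0.0003, 0.0119], 0, -1], [[0.0039, 0.0004, 0.0157], 0, -1], [[0.0056, 0.0004, 0.0194], 0, -1], [[0.0075, 0.0005, 0.0229], 0, -1]]
```

Emit:
send_rows(
  targets=[
    [[0.0028, 0.0001, -0.0054], 0, -1],
    [[0.0049, 0.0003, -0.0111], 0, -1],
    [[0.0065, 0.0004, -0.0169], 0, -1],
    [[0.0075, 0.0005, -0.0229], 0, -1],
    [[0.0078, 0.0007, -0.029], 0, -1],
    [[0.0075, 0.0008, -0.0351], 0, -1],
    [[0.0065, 0.0009, -0.0411], 0, -1],
    [[0.0049, 0.0011, -0.0469], 0, -1],
    [[0.0028, 0.0012, -0.0526], 0, -1],
    [[0.0, 0.0013, -0.058], 0, -1],
    [[-0.0033, 0.0015, -0.0631], 0, -1],
    [[-0.0071, 0.0016, -0.0678], 0, -1],
  ],
)

```text
t: 10.67
eef_pos: [669.6, 46.4, 253.9]
tcp_rot: [-0.704, 0.029, -0.038, 0.708]
force: [11.0, 3.1, -3.3]
grip_width: 0.245
```

```bash
python3 -c "
from h import *
ang()
a=snapshot('scene')[:,:,::-1][150:270,245:385];cv2.imwrite('pics/s9.png',cv2.resize(a,None,fx=5,fy=5,interpolation=2))"
```

```text
t 10.6667 p [669.603  46.388 253.916] F [11.041  3.128 -3.288] grip 0.245 yaw x -5.4
r 59.9  world ang -40.4  Ft(cw) -9.54 Fr 6.38 phi 124.8
```

View pics/s9.png

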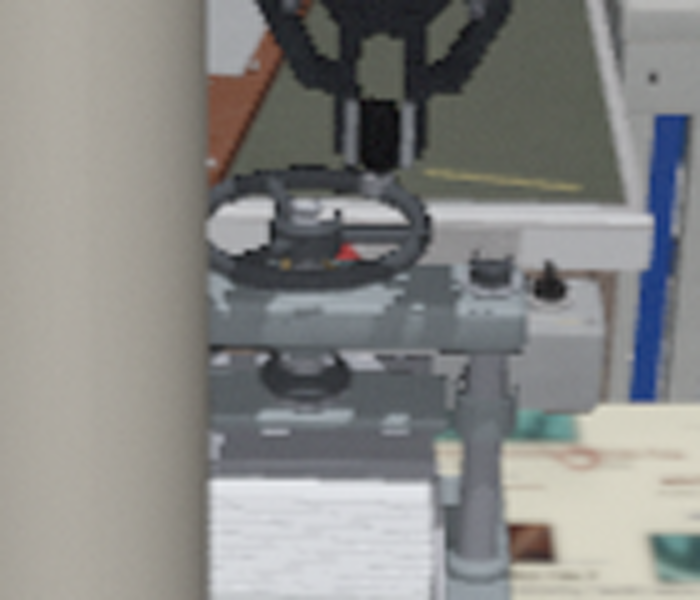

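Emit:
send_rows(
  targets=[
    [[-0.0028, 0.0001, -0.0029], 0, -1],
    [[-0.0058, 0.0002, -0.0056], 0, -1],
    [[-0.009, 0.0003, -0.0081], 0, -1],
    [[-0.0124, 0.0004, -0.0104], 0, -1],
    [[-0.0159, 0.0004, -0.0124], 0, -1],
    [[-0.0195, 0.0005, -0.0142], 0, -1],
  ],
)

```text
t: 11.22
eef_pos: [648.9, 31.8, 253.3]
tcp_rot: [-0.706, 0.029, -0.038, 0.707]
force: [10.6, -1.1, -3.7]
grip_width: 0.238
```

```bash
python3 -c "
from h import *
ang()"
```

```text
t 11.2167 p [648.861  31.765 253.33 ] F [10.602 -1.144 -3.659] grip 0.238 yaw x -5.4
r 58.9  world ang -65.0  Ft(cw) -9.13 Fr 5.51 phi 149.4
```

Emit:
send_rows(
  targets=[
    [[-0.0038, 0.0001, -0.0015], 0, -1],
    [[-0.0076, 0.0002, -0.0028], 0, -1],
    [[-0.0115, 0.0003, -0.0037], 0, -1],
    [[-0.0155, 0.0004, -0.0044], 0, -1],
    [[-0.0195, 0.0004, -0.0049], 0, -1],
    [[-0.0236, 0.0005, -0.005], 0, -1],
  ],
)

```text
t: 11.72
eef_pos: [624.1, 27.4, 252.8]
tcp_rot: [0.707, -0.03, 0.038, -0.706]
force: [7.6, -5.7, -3.0]
grip_width: 0.241
```

```bash
python3 -c "
from h import *
ang()"
```

```text
t 11.7167 p [624.135  27.385 252.779] F [ 7.608 -5.742 -2.982] grip 0.241 yaw x -5.5
r 57.8  world ang -89.9  Ft(cw) -7.59 Fr 5.76 phi 174.3
```

Emit:
send_rows(
  targets=[
    [[-0.004, 0.0001, 0.0001], 0, -1],
    [[-0.0081, 0.0002, 0.0006], 0, -1],
    [[-0.0121, 0.0003, 0.0013], 0, -1],
    [[-0.016, 0.0004, 0.0022], 0, -1],
    [[-0.0198, 0.0004, 0.0035], 0, -1],
    [[-0.0236, 0.0005, 0.005], 0, -1],
  ],
)

```text
t: 12.22
eef_pos: [599.9, 33.8, 252.2]
tcp_rot: [0.708, -0.031, 0.037, -0.705]
force: [6.6, -7.0, -1.8]
grip_width: 0.24
```

```bash
sed -i 's/^C=.*/C=np.array([625.6,85.0])/' h.py; python3 -c "
from h import *
ang()"
```

```text
t 12.2167 p [599.919  33.845 252.18 ] F [ 6.573 -7.019 -1.811] grip 0.24 yaw x -5.5
r 57.2  world ang -116.7  Ft(cw) -9.02 Fr 3.32 phi 201.1
```

Emit:
send_rows(
  targets=[
    [[-0.0036, 0.0001, 0.0018], 0, -1],
    [[-0.0071, 0.0002, 0.0038], 0, -1],
    [[-0.0105, 0.0003, 0.0061], 0, -1],
    [[-0.0137, 0.0004, 0.0086], 0, -1],
    [[-0.0167, 0.0004, 0.0113], 0, -1],
    [[-0.0195, 0.0005, 0.0142], 0, -1],
  ],
)

```text
t: 12.72
eef_pos: [580.8, 49.7, 251.6]
tcp_rot: [0.708, -0.032, 0.036, -0.705]
force: [4.0, -7.9, -1.8]
grip_width: 0.242
```

```bash
python3 -c "
from h import *
ang()"
```

```text
t 12.7167 p [580.786  49.747 251.61 ] F [ 3.961 -7.86  -1.795] grip 0.242 yaw x -5.5
r 57.0  world ang -141.8  Ft(cw) -8.63 Fr 1.75 phi 226.2
```

Emit:
send_rows(
  targets=[
    [[-0.0026, 0.0001, 0.0031], 0, -1],
    [[-0.005, 0.0002, 0.0064], 0, -1],
    [[-0.0071, 0.0003, 0.0098], 0, -1],
    [[-0.009, 0.0004, 0.0134], 0, -1],
    [[-0.0107, 0.0004, 0.0171], 0, -1],
    [[-0.0121, 0.0005, 0.0209], 0, -1],
  ],
)

```text
t: 13.22
eef_pos: [570.2, 71.8, 251.1]
tcp_rot: [0.708, -0.032, 0.035, -0.705]
force: [2.9, -8.5, -1.2]
grip_width: 0.245
```

```bash
python3 -c "
from h import *
ang()"
```

```text
t 13.2167 p [570.211  71.765 251.091] F [ 2.918 -8.486 -1.211] grip 0.245 yaw x -5.5
r 56.9  world ang -166.6  Ft(cw) -8.93 Fr -0.87 phi 251.0
```

Emit:
send_rows(
  targets=[
    [[-0.0011, 0.0001, 0.0039], 0, -1],
    [[-0.002, 0.0002, 0.0079], 0, -1],
    [[-0.0025, 0.0003, 0.0119], 0, -1],
    [[-0.0028, 0.0004, 0.0159], 0, -1],
    [[-0.0028, 0.0004, 0.0199], 0, -1],
    [[-0.0025, 0.0005, 0.024], 0, -1],
  ],
)

```text
t: 13.72
eef_pos: [569.5, 95.5, 250.5]
tcp_rot: [0.708, -0.032, 0.035, -0.704]
force: [2.1, -9.6, -0.6]
grip_width: 0.244
```

```bash
python3 -c "
from h import *
ang()"; for a in 300 324 348 372 396 420 444; do echo $a; python3 g.py $a 4 6;done
```

```text
t 13.7167 p [569.495  95.518 250.543] F [ 2.079 -9.573 -0.647] grip 0.244 yaw x -5.5
r 57.1  world ang 169.4  Ft(cw) -9.03 Fr -3.81 phi 275.0
300
[[[0.0021, 0.0001, 0.0034], 0, -1], [[0.0045, 0.0002, 0.0067], 0, -1], [[0.0071, 0.0003, 0.0098], 0, -1], [[0.0099, 0.0004, 0.0127], 0, -1], [[0.0129, 0.0004, 0.0154], 0, -1], [[0.0161, 0.0005, 0.0179], 0, -1]]
324
[[[0.0034, 0.0001, 0.0023], 0, -1], [[0.0069, 0.0002, 0.0043], 0, -1], [[0.0105, 0.0003, 0.0061], 0, -1], [[0.0143, 0.0004, 0.0076], 0, -1], [[0.0181, 0.0004, 0.0088], 0, -1], [[0.022, 0.0005, 0.0098], 0, -1]]
348
[[[0.004, 0.0001, 0.0007], 0, -1], [[0.008, 0.0002, 0.0011], 0, -1], [[0.0121, 0.0003, 0.0013], 0, -1], [[0.0161, 0.0004, 0.0011], 0, -1], [[0.0201, 0.0004, 0.0007], 0, -1], [[0.0241, 0.0005, 0.0], 0, -1]]
372
[[[0.0039, 0.0001, -0.001], 0, -1], [[0.0078, 0.0002, -0.0022], 0, -1], [[0.0115, 0.0003, -0.0037], 0, -1], [[0.0152, 0.0004, -0.0055], 0, -1], [[0.0187, 0.0004, -0.0075], 0, -1], [[0.022, 0.0005, -0.0098], 0, -1]]
396
[[[0.0032, 0.0001, -0.0025], 0, -1], [[0.0062, 0.0002, -0.0052], 0, -1], [[0.009, 0.0003, -0.0081], 0, -1], [[0.0116, 0.0004, -0.0112], 0, -1], [[0.014, 0.0004, -0.0145], 0, -1], [[0.0161, 0.0005, -0.0179], 0, -1]]
420
[[[0.0019, 0.0001, -0.0036], 0, -1], [[0.0035, 0.0002, -0.0073], 0, -1], [[0.0049, 0.0003, -0.0111], 0, -1], [[0.006, 0.0004, -0.015], 0, -1], [[0.0069, 0.0004, -0.0189], 0, -1], [[0.0075, 0.0005, -0.0229], 0, -1]]
444
[[[0.0003, 0.0001, -0.004], 0, -1], [[0.0003, 0.0002, -0.0081], 0, -1], [[0.0, 0.0003, -0.0121], 0, -1], [[-0.0006, 0.0004, -0.0161], 0, -1], [[-0.0014, 0.0004, -0.0201], 0, -1], [[-0.0025, 0.0005, -0.024], 0, -1]]
```

Emit:
send_rows(
  targets=[
    [[0.0006, 0.0001, 0.004], 0, -1],
    [[0.0014, 0.0002, 0.008], 0, -1],
    [[0.0025, 0.0003, 0.0119], 0, -1],
    [[0.0039, 0.0004, 0.0157], 0, -1],
    [[0.0056, 0.0004, 0.0194], 0, -1],
    [[0.0075, 0.0005, 0.0229], 0, -1],
  ],
)

```text
t: 14.22
eef_pos: [578.1, 117.2, 250.0]
tcp_rot: [0.708, -0.033, 0.034, -0.704]
force: [-0.1, -9.8, 1.6]
grip_width: 0.243
```

```bash
python3 -c "
from h import *
ang()"
```

```text
t 14.2167 p [578.133 117.218 249.982] F [-0.054 -9.764  1.609] grip 0.243 yaw x -5.5
r 57.4  world ang 145.8  Ft(cw) -8.11 Fr -5.44 phi 298.6
```

Emit:
send_rows(
  targets=[
    [[0.0021, 0.0001, 0.0034], 0, -1],
    [[0.0045, 0.0002, 0.0067], 0, -1],
    [[0.0071, 0.0003, 0.0098], 0, -1],
    [[0.0099, 0.0004, 0.0127], 0, -1],
    [[0.0129, 0.0004, 0.0154], 0, -1],
    [[0.0161, 0.0005, 0.0179], 0, -1],
  ],
)

```text
t: 14.72
eef_pos: [594.2, 133.5, 249.5]
tcp_rot: [0.709, -0.034, 0.033, -0.704]
force: [-3.1, -10.9, 3.6]
grip_width: 0.24
```

```bash
python3 -c "
from h import *
ang()
a=snapshot('scene')[:,:,::-1][150:270,245:385];cv2.imwrite('pics/s10.png',cv2.resize(a,None,fx=5,fy=5,interpolation=2))"
```

```text
t 14.7167 p [594.248 133.492 249.481] F [ -3.11  -10.904   3.56 ] grip 0.24 yaw x -5.5
r 57.7  world ang 122.9  Ft(cw) -8.53 Fr -7.47 phi 321.5
```

View pics/s10.png

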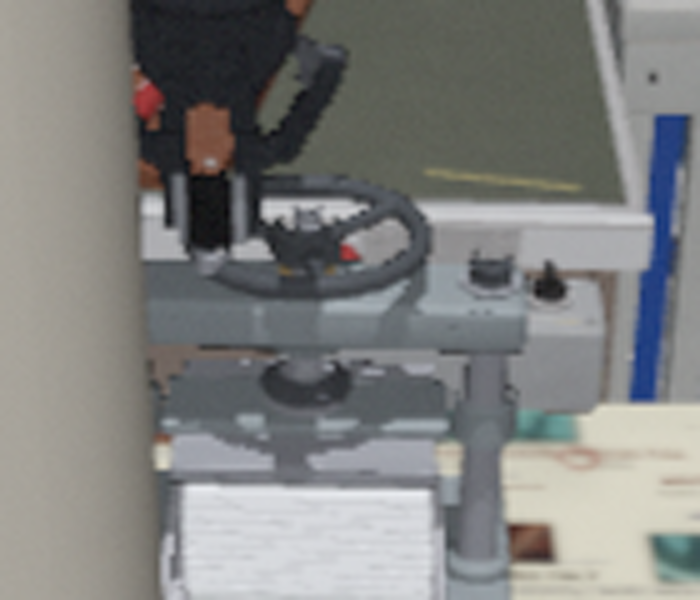

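Emit:
send_rows(
  targets=[
    [[0.0034, 0.0001, 0.0013], 0, -1],
    [[0.0069, 0.0002, 0.0023], 0, -1],
    [[0.0105, 0.0003, 0.0036], 0, -1],
    [[0.0143, 0.0004, 0.0046], 0, -1],
    [[0.0181, 0.0004, 0.0058], 0, -1],
    [[0.022, 0.0005, 0.0068], 0, -1],
  ],
)

```text
t: 15.27
eef_pos: [614.3, 141.8, 249.0]
tcp_rot: [-0.706, 0.036, -0.031, 0.707]
force: [-8.9, -1.0, 5.0]
grip_width: 0.244
```

```bash
python3 -c "
from h import *
ang()"
```

```text
t 15.2667 p [614.268 141.824 248.97 ] F [-8.887 -0.951  4.96 ] grip 0.244 yaw x -5.4
r 57.9  world ang 101.3  Ft(cw) -8.90 Fr 0.81 phi 343.1
```

Emit:
send_rows(
  targets=[
    [[0.004, 0.0001, 0.0007], 0, -1],
    [[0.008, 0.0002, 0.0011], 0, -1],
    [[0.0121, 0.0003, 0.0013], 0, -1],
    [[0.0161, 0.0004, 0.0011], 0, -1],
    [[0.0201, 0.0004, 0.0007], 0, -1],
    [[0.0241, 0.0005, 0.0], 0, -1],
  ],
)

```text
t: 15.77
eef_pos: [638.3, 141.9, 248.4]
tcp_rot: [-0.704, 0.036, -0.03, 0.708]
force: [-9.3, 3.8, 4.9]
grip_width: 0.24
```

```bash
python3 -c "
from h import *
ang()"
```

```text
t 15.7667 p [638.268 141.945 248.438] F [-9.294  3.775  4.899] grip 0.24 yaw x -5.4
r 58.3  world ang 77.5  Ft(cw) -9.89 Fr 1.67 phi 6.9
```

Emit:
send_rows(
  targets=[
    [[0.0039, 0.0001, -0.001], 0, -1],
    [[0.0078, 0.0002, -0.0022], 0, -1],
    [[0.0115, 0.0003, -0.0037], 0, -1],
    [[0.0152, 0.0004, -0.0055], 0, -1],
    [[0.0187, 0.0004, -0.0075], 0, -1],
    [[0.022, 0.0005, -0.0098], 0, -1],
  ],
)

```text
t: 16.27
eef_pos: [660.5, 132.1, 247.9]
tcp_rot: [-0.703, 0.035, -0.031, 0.71]
force: [-4.9, 8.5, 3.0]
grip_width: 0.24
```

```bash
python3 -c "
from h import *
ang()"
```

```text
t 16.2667 p [660.503 132.13  247.948] F [-4.864  8.502  2.973] grip 0.24 yaw x -5.3
r 58.6  world ang 53.5  Ft(cw) -8.97 Fr 3.94 phi 30.9
```

Emit:
send_rows(
  targets=[
    [[0.0032, 0.0001, -0.0025], 0, -1],
    [[0.0062, 0.0002, -0.0052], 0, -1],
    [[0.009, 0.0003, -0.0081], 0, -1],
    [[0.0116, 0.0004, -0.0112], 0, -1],
    [[0.014, 0.0004, -0.0145], 0, -1],
    [[0.0161, 0.0005, -0.0179], 0, -1],
  ],
)

```text
t: 16.77
eef_pos: [676.9, 113.8, 247.4]
tcp_rot: [-0.702, 0.033, -0.033, 0.71]
force: [-0.9, 10.6, 0.5]
grip_width: 0.24
```

```bash
python3 -c "
from h import *
ang()"
```

```text
t 16.7667 p [676.945 113.802 247.431] F [-0.868 10.649  0.499] grip 0.24 yaw x -5.3
r 58.9  world ang 29.3  Ft(cw) -9.71 Fr 4.45 phi 55.1
```

Emit:
send_rows(
  targets=[
    [[0.0019, 0.0001, -0.0036], 0, -1],
    [[0.0035, 0.0002, -0.0073], 0, -1],
    [[0.0049, 0.0003, -0.0111], 0, -1],
    [[0.006, 0.0004, -0.015], 0, -1],
    [[0.0069, 0.0004, -0.0189], 0, -1],
    [[0.0075, 0.0005, -0.0229], 0, -1],
  ],
)

```text
t: 17.27
eef_pos: [684.4, 90.1, 246.9]
tcp_rot: [-0.702, 0.031, -0.034, 0.71]
force: [4.1, 9.3, -1.2]
grip_width: 0.243
```

```bash
python3 -c "
from h import *
ang()
a=snapshot('scene')[:,:,::-1][150:270,245:385];cv2.imwrite('pics/s11.png',cv2.resize(a,None,fx=5,fy=5,interpolation=2))"; for a in 468 492 516 540 564 588 612 636 660; do echo $a; python3 g.py $a 4 6;done
```

```text
t 17.2667 p [684.363  90.062 246.935] F [ 4.147  9.317 -1.187] grip 0.243 yaw x -5.3
r 59.0  world ang 4.9  Ft(cw) -8.93 Fr 4.93 phi 79.5
468
[[[-0.0014, 0.0001, -0.0038], 0, -1], [[-0.003, 0.0002, -0.0075], 0, -1], [[-0.0049, 0.0003, -0.0111], 0, -1], [[-0.0071, 0.0004, -0.0145], 0, -1], [[-0.0095, 0.0004, -0.0178], 0, -1], [[-0.0121, 0.0005, -0.0209], 0, -1]]
492
[[[-0.0028, 0.0001, -0.0029], 0, -1], [[-0.0058, 0.0002, -0.0056], 0, -1], [[-0.009, 0.0003, -0.0081], 0, -1], [[-0.0124, 0.0004, -0.0104], 0, -1], [[-0.0159, 0.0004, -0.0124], 0, -1], [[-0.0195, 0.0005, -0.0142], 0, -1]]
516
[[[-0.0038, 0.0001, -0.0015], 0, -1], [[-0.0076, 0.0002, -0.0028], 0, -1], [[-0.0115, 0.0003, -0.0037], 0, -1], [[-0.0155, 0.0004, -0.0044], 0, -1], [[-0.0195, 0.0004, -0.0049], 0, -1], [[-0.0236, 0.0005, -0.005], 0, -1]]
540
[[[-0.004, 0.0001, 0.0001], 0, -1], [[-0.0081, 0.0002, 0.0006], 0, -1], [[-0.0121, 0.0003, 0.0013], 0, -1], [[-0.016, 0.0004, 0.0022], 0, -1], [[-0.0198, 0.0004, 0.0035], 0, -1], [[-0.0236, 0.0005, 0.005], 0, -1]]
564
[[[-0.0036, 0.0001, 0.0018], 0, -1], [[-0.0071, 0.0002, 0.0038
[... 320 characters left out ...]
 0.0171], 0, -1], [[-0.0121, 0.0005, 0.0209], 0, -1]]
612
[[[-0.0011, 0.0001, 0.0039], 0, -1], [[-0.002, 0.0002, 0.0079], 0, -1], [[-0.0025, 0.0003, 0.0119], 0, -1], [[-0.0028, 0.0004, 0.0159], 0, -1], [[-0.0028, 0.0004, 0.0199], 0, -1], [[-0.0025, 0.0005, 0.024], 0, -1]]
636
[[[0.0006, 0.0001, 0.004], 0, -1], [[0.0014, 0.0002, 0.008], 0, -1], [[0.0025, 0.0003, 0.0119], 0, -1], [[0.0039, 0.0004, 0.0157], 0, -1], [[0.0056, 0.0004, 0.0194], 0, -1], [[0.0075, 0.0005, 0.0229], 0, -1]]
660
[[[0.0021, 0.0001, 0.0034], 0, -1], [[0.0045, 0.0002, 0.0067], 0, -1], [[0.0071, 0.0003, 0.0098], 0, -1], [[0.0099, 0.0004, 0.0127], 0, -1], [[0.0129, 0.0004, 0.0154], 0, -1], [[0.0161, 0.0005, 0.0179], 0, -1]]
```

View pics/s11.png

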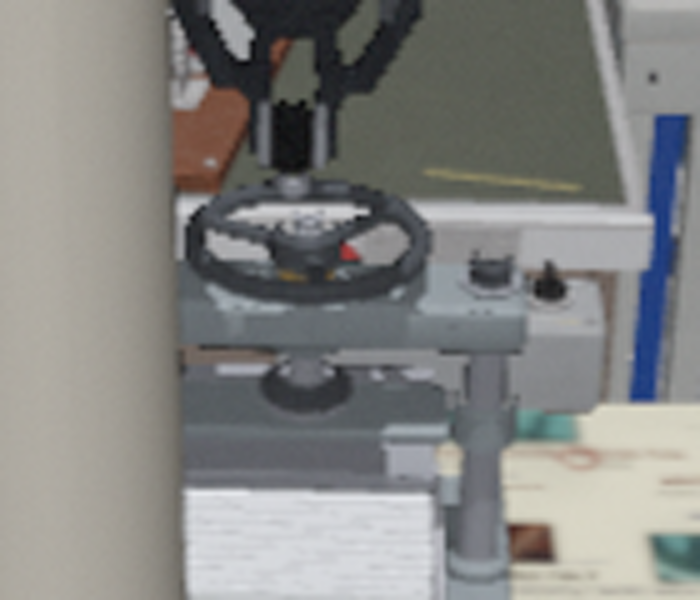

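Emit:
send_rows(
  targets=[
    [[0.0003, 0.0001, -0.004], 0, -1],
    [[0.0003, 0.0002, -0.0081], 0, -1],
    [[0.0, 0.0003, -0.0121], 0, -1],
    [[-0.0006, 0.0004, -0.0161], 0, -1],
    [[-0.0014, 0.0004, -0.0201], 0, -1],
    [[-0.0025, 0.0005, -0.024], 0, -1],
  ],
)

```text
t: 17.82
eef_pos: [681.3, 65.9, 246.5]
tcp_rot: [-0.702, 0.03, -0.036, 0.71]
force: [7.2, 9.3, -2.6]
grip_width: 0.24
```

```bash
python3 -c "
from h import *
ang()"
```

```text
t 17.8167 p [681.297  65.942 246.495] F [ 7.218  9.263 -2.647] grip 0.24 yaw x -5.3
r 58.9  world ang -18.9  Ft(cw) -11.10 Fr 3.83 phi 103.3
```

Emit:
send_rows(
  targets=[
    [[-0.0014, 0.0001, -0.0038], 0, -1],
    [[-0.003, 0.0002, -0.0075], 0, -1],
  ],
)

```text
t: 17.98
eef_pos: [678.4, 59.0, 246.4]
tcp_rot: [-0.702, 0.029, -0.036, 0.71]
force: [9.7, 10.5, -3.2]
grip_width: 0.243
```

```bash
python3 -c "
from h import *
ang()"
```

```text
t 17.9833 p [678.352  59.019 246.374] F [ 9.686 10.495 -3.182] grip 0.243 yaw x -5.3
r 58.8  world ang -26.2  Ft(cw) -13.69 Fr 4.05 phi 110.6
```

Emit:
send_rows(
  targets=[
    [[-0.0019, 0.0001, -0.0036], 0, -1],
    [[-0.0041, 0.0002, -0.007], 0, -1],
  ],
)

```text
t: 18.15
eef_pos: [674.2, 52.0, 246.2]
tcp_rot: [-0.703, 0.029, -0.037, 0.71]
force: [10.1, 8.8, -3.4]
grip_width: 0.243
```

```bash
python3 -c "
from h import *
ang()"; python3 g.py 484 4 4;  python3 g.py 500 4 4; python3 g.py 516 4 6
```

```text
t 18.15 p [674.186  52.03  246.216] F [10.062  8.824 -3.36 ] grip 0.243 yaw x -5.4
r 58.7  world ang -34.2  Ft(cw) -12.95 Fr 3.37 phi 118.6
[[[-0.0024, 0.0001, -0.0033], 0, -1], [[-0.005, 0.0002, -0.0064], 0, -1], [[-0.0078, 0.0003, -0.0093], 0, -1], [[-0.0108, 0.0004, -0.012], 0, -1]]
[[[-0.0032, 0.0001, -0.0025], 0, -1], [[-0.0065, 0.0002, -0.0048], 0, -1], [[-0.0101, 0.0003, -0.0068], 0, -1], [[-0.0137, 0.0004, -0.0086], 0, -1]]
[[[-0.0038, 0.0001, -0.0015], 0, -1], [[-0.0076, 0.0002, -0.0028], 0, -1], [[-0.0115, 0.0003, -0.0037], 0, -1], [[-0.0155, 0.0004, -0.0044], 0, -1], [[-0.0195, 0.0004, -0.0049], 0, -1], [[-0.0236, 0.0005, -0.005], 0, -1]]
```

Emit:
send_rows(
  targets=[
    [[-0.0024, 0.0001, -0.0033], 0, -1],
    [[-0.005, 0.0002, -0.0064], 0, -1],
    [[-0.0078, 0.0003, -0.0093], 0, -1],
    [[-0.0108, 0.0004, -0.012], 0, -1],
  ],
)

```text
t: 18.48
eef_pos: [663.1, 40.1, 245.9]
tcp_rot: [-0.703, 0.029, -0.038, 0.709]
force: [12.1, 6.7, -4.4]
grip_width: 0.243
```

```bash
python3 -c "
from h import *
ang()"
```

```text
t 18.4833 p [663.088  40.064 245.872] F [12.078  6.686 -4.367] grip 0.243 yaw x -5.4
r 58.5  world ang -50.2  Ft(cw) -13.56 Fr 2.60 phi 134.6
```

Emit:
send_rows(
  targets=[
    [[-0.0032, 0.0001, -0.0025], 0, -1],
    [[-0.0065, 0.0002, -0.0048], 0, -1],
    [[-0.0101, 0.0003, -0.0068], 0, -1],
    [[-0.0137, 0.0004, -0.0086], 0, -1],
  ],
)

```text
t: 18.82
eef_pos: [649.2, 31.7, 245.5]
tcp_rot: [-0.704, 0.028, -0.038, 0.709]
force: [12.7, 4.0, -5.0]
grip_width: 0.243
```

```bash
python3 -c "
from h import *
ang()"
```

```text
t 18.8167 p [649.242  31.712 245.531] F [12.722  4.004 -5.019] grip 0.243 yaw x -5.4
r 58.3  world ang -66.1  Ft(cw) -13.25 Fr 1.50 phi 150.5
```

Emit:
send_rows(
  targets=[
    [[-0.0038, 0.0001, -0.0015], 0, -1],
    [[-0.0076, 0.0002, -0.0028], 0, -1],
    [[-0.0115, 0.0003, -0.0037], 0, -1],
    [[-0.0155, 0.0004, -0.0044], 0, -1],
    [[-0.0195, 0.0004, -0.0049], 0, -1],
    [[-0.0236, 0.0005, -0.005], 0, -1],
  ],
)

```text
t: 19.32
eef_pos: [625.9, 27.2, 245.0]
tcp_rot: [-0.705, 0.028, -0.039, 0.708]
force: [14.2, 0.7, -6.3]
grip_width: 0.245
```

```bash
python3 -c "
from h import *
ang()"
```

```text
t 19.3167 p [625.939  27.172 245.027] F [14.163  0.738 -6.288] grip 0.245 yaw x -5.4
r 57.8  world ang -89.7  Ft(cw) -14.17 Fr -0.66 phi 174.1
```

Emit:
send_rows(
  targets=[
    [[-0.004, 0.0001, 0.0001], 0, -1],
    [[-0.0081, 0.0002, 0.0006], 0, -1],
    [[-0.0121, 0.0003, 0.0013], 0, -1],
    [[-0.016, 0.0004, 0.0022], 0, -1],
  ],
)

```text
t: 19.65
eef_pos: [610.4, 29.5, 244.7]
tcp_rot: [-0.706, 0.028, -0.039, 0.707]
force: [13.7, -2.0, -6.5]
grip_width: 0.244
```

```bash
python3 -c "
from h import *
ang()"
```

```text
t 19.65 p [610.381  29.461 244.668] F [13.663 -1.998 -6.541] grip 0.244 yaw x -5.4
r 57.6  world ang -105.3  Ft(cw) -13.71 Fr -1.68 phi 189.7
```

Emit:
send_rows(
  targets=[
    [[0.002, 0, -0.0005], 0, -1],
    [[0.004, 0, -0.001], 0, -1],
    [[0.006, 0, -0.0015], 0, -1],
    [[0.006, 0, -0.0015], 0, -1],
  ],
)

```text
t: 19.98
eef_pos: [609.8, 29.5, 244.5]
tcp_rot: [-0.705, 0.033, -0.034, 0.708]
force: [2.8, 4.5, 0.9]
grip_width: 0.245
```

```bash
python3 -c "
from h import *
ang()"
```

```text
t 19.9833 p [609.844  29.528 244.534] F [2.806 4.54  0.887] grip 0.245 yaw x -5.4
r 57.7  world ang -105.9  Ft(cw) -1.46 Fr -5.13 phi 190.3
```

Load is off and the wheel is holding. Now I'll open the gripper and lift straight up.

Emit:
send_rows(
  targets=[
    [[0, 0, 0], 0, -0.2],
    [[0, 0, 0], 0, 0],
    [[0, 0, 0], 0, 0],
    [[0, 0, 0], 0, 0],
    [[0, -0.01, 0], 0, 0],
    [[0, -0.025, 0], 0, 0],
    [[0, -0.045, 0], 0, 0],
    [[0, -0.07, 0], 0, 0],
    [[0, -0.09, 0], 0, 0],
    [[0, -0.11, 0], 0, 0],
    [[-0.03, -0.12, 0], 0, 0],
    [[-0.06, -0.12, 0], 0, 0],
    [[-0.09, -0.12, 0], 0, 0],
    [[-0.12, -0.12, 0], 0, 0],
    [[-0.14, -0.12, 0], 0, 0],
    [[-0.14, -0.12, 0], 0, 0],
  ],
)

```text
t: 21.32
eef_pos: [465.4, 41.1, 366.2]
tcp_rot: [0.706, -0.033, 0.033, -0.706]
force: [-1.3, -1.2, 0.2]
grip_width: 0.5
```

Run:
```python
from h import *
st()
for n in("scene","top","wrist"):
    cv2.imwrite(f"pics/{n}20.png",snapshot(n)[:,:,::-1])
a=cv2.imread("pics/scene20.png")[150:300,245:375];a=cv2.resize(a,None,fx=3,fy=3,interpolation=2)
b=cv2.imread("pics/wrist20.png");b=cv2.resize(b,(410,308))
c=np.zeros((450,800,3),np.uint8);c[:,:390]=a;c[:308,390:]=b
cv2.imwrite("pics/c20.png",c)
```

```text
t 21.3167 p [465.42   41.073 366.172] F [-1.266 -1.245  0.167] grip 0.5 yaw x -5.4
```

View pics/c20.png

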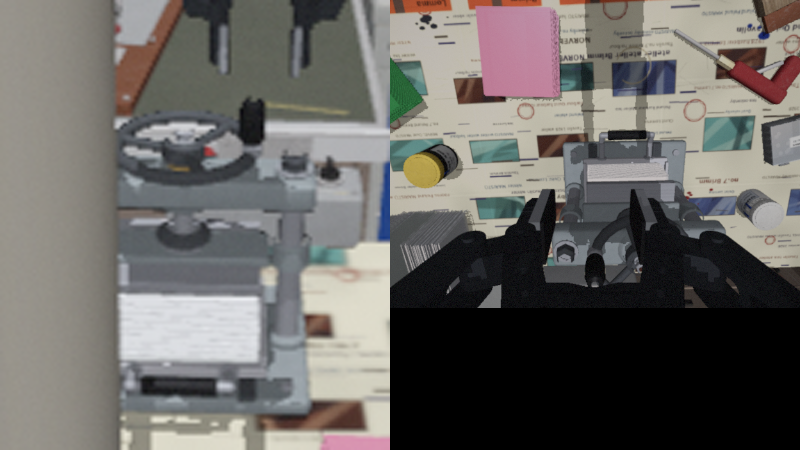

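View pics/top20.png

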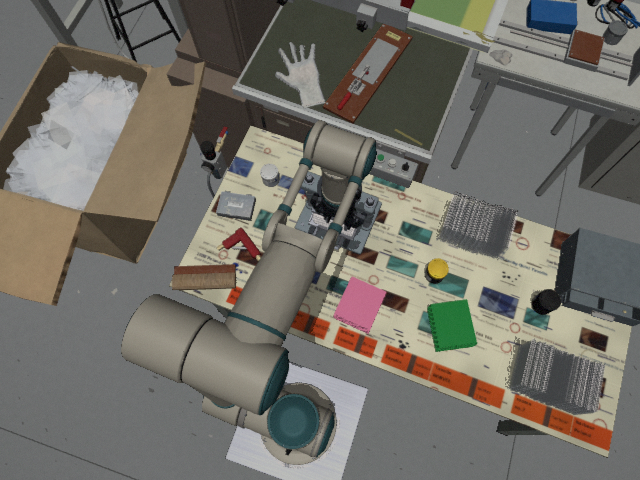

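```bash
python3 -c "
from workcell import job
print(job.finish_job())"
```

```text
the job is handed in; nothing more can be done
None
```

The pack is clamped: the bed went home, the platen touched the pack, and I gave the wheel about a quarter turn more before letting go. I handed in at about 21 s; no verdict was reported.

- **Bed:** I pushed it by its handle against the stop. It stayed put under about 15 N, against roughly 3 N while it was sliding. The cameras showed the handle about 55 mm further in than at the start.
- **Wheel:** I wound it clockwise by the knob for about 1.53 turns in all. The force at the knob was about 9 N while the platen hung free, with scatter from 7.6 to 9.9 N. It rose to 11 and then 13–14 N about 1.27–1.29 turns in, which I took as the touch. From there I turned a further 87–93°.
- **Release:** I took the load off before opening the gripper, and the knob moved less than 1° while I did so. I then lifted clear.

In the last pictures the platen sits on the pack, the bed is in, and the robot is clear of everything. The squeegee, the jars and the green and pink packs appear to be where they were; I checked them only by eye. The touch point is uncertain by a few degrees because of the force scatter. The cameras disagreed by about 2–3 mm on the wheel's position, which only added a little sideways force at the knob. No check failed.

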